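# Slide test of the calipers, sticking one rejected

## Task

Check the three calipers in the rack: push each slider towards its fixed jaw as far as it will go. Lay the one whose slider sticks before it is shut flat, right way up, in the middle of the red tray; leave the sound ones seated in the rack, fully shut.

Things in the scene. Friction and masses are not known exactly. Their poses are not given: they have to be found in the camera images.
- rack: Fixed rack, wooden board 246 x 290 x 12 mm on 12 mm feet, with black supports; holds three calipers 95 mm apart along its y. Origin on the bench under its middle; x = the calipers' closing direction, away from the robot; z up. A seated caliper's origin is at x 0, y -95, 0 or 95, z 35 mm (2 mm play); beams rest 40 mm up in notches at x -110 to -88 mm (cheeks to z 52). Calipers lift straight out.
- rack_stop (a point): Middle of the top edge of the rack's black end stop wall, on its robot side (rack x 114, z 58 mm). The calipers' fixed jaws lie just in front of this wall on a bar at rack x 100 to 112 mm; it holds the calipers when a slider is pushed towards it.
- red_tray: Fixed red open tray for rejects, 280 (x) x 140 (y) mm on 12 mm feet; rim 40 mm and inner floor 17 mm above the bench, walls 5 mm. Origin: on the bench under the middle of the tray; x along its length, z up.
- cal_a: One of three calipers that look alike (places vary; the name tells nothing), 225 x 72 x 15 mm, 0.12 to 0.24 kg. Origin: underside, middle of its length; y along the beam towards the jaws (in the rack: rack +x), z up. Beam x 3 to 18, z 5 to 9, y -112 to 112 mm; fixed jaws y 98 to 112, x -36 to 36 mm.
- cal_a_slider (a joint): Slider of cal_a, m: -0.05 = shut on the fixed jaw, 0 = 50 mm open, 0.05 = widest; starts 0.015 to 0.045, shuts towards the caliper's +y, stays where left. A sound slider runs shut with about 1 N; a sticking one needs about 4 N and stops dead tens of mm before the end; no more force moves it.
- cal_a_grip (a point): Middle of the top face of cal_a's slider; in the rack 50 mm above the bench. The slider is 32 mm across the beam, 70 mm along it, 15 mm high, 11 mm clear above the board, about 30 mm free beside it for each finger. It may be gripped across its width and the caliper lifted by it. Axes as the caliper's (y = closing).
- cal_b: One of three calipers that look alike (places vary; the name tells nothing), 225 x 72 x 15 mm, 0.12 to 0.24 kg. Origin: underside, middle of its length; y along the beam towards the jaws (in the rack: rack +x), z up. Beam x 3 to 18, z 5 to 9, y -112 to 112 mm; fixed jaws y 98 to 112, x -36 to 36 mm.
- cal_b_slider (a joint): Slider of cal_b, m: -0.05 = shut on the fixed jaw, 0 = 50 mm open, 0.05 = widest; starts 0.015 to 0.045, shuts towards the caliper's +y, stays where left. A sound slider runs shut with about 1 N; a sticking one needs about 4 N and stops dead tens of mm before the end; no more force moves it.
- cal_b_grip (a point): Middle of the top face of cal_b's slider; in the rack 50 mm above the bench. The slider is 32 mm across the beam, 70 mm along it, 15 mm high, 11 mm clear above the board, about 30 mm free beside it for each finger. It may be gripped across its width and the caliper lifted by it. Axes as the caliper's (y = closing).
- cal_c: One of three calipers that look alike (places vary; the name tells nothing), 225 x 72 x 15 mm, 0.12 to 0.24 kg. Origin: underside, middle of its length; y along the beam towards the jaws (in the rack: rack +x), z up. Beam x 3 to 18, z 5 to 9, y -112 to 112 mm; fixed jaws y 98 to 112, x -36 to 36 mm.
- cal_c_slider (a joint): Slider of cal_c, m: -0.05 = shut on the fixed jaw, 0 = 50 mm open, 0.05 = widest; starts 0.015 to 0.045, shuts towards the caliper's +y, stays where left. A sound slider runs shut with about 1 N; a sticking one needs about 4 N and stops dead tens of mm before the end; no more force moves it.
- cal_c_grip (a point): Middle of the top face of cal_c's slider; in the rack 50 mm above the bench. The slider is 32 mm across the beam, 70 mm along it, 15 mm high, 11 mm clear above the board, about 30 mm free beside it for each finger. It may be gripped across its width and the caliper lifted by it. Axes as the caliper's (y = closing).

How it is judged (in metres and radians):
On the way:
1. all three sliders have been pushed to 45 mm open or less (the sticking one gets no further than 40 mm) (value of joint each of cal_a_slider, cal_b_slider, cal_c_slider below -0.005 m), for 0.2 s.
At the end, for the whole second after the job is handed in: The caliper that sticks lies flat (within 0.15 rad, right way up) and still on the floor of the red tray, its origin within 45 mm of the tray's middle; the two sound calipers rest in the rack, within 8 mm along it and 5 mm in height of seated, level, with their sliders within 4 mm of shut (((value of joint cal_a_slider below -0.046 m and z of cal_a in the frame of rack between 0.03 and 0.04 m and x of cal_a in the frame of rack between -0.008 and 0.008 m and angle between cal_a's own z axis and vertical below 0.08 rad and linear speed of cal_a below 0.02 m/s) or (value of joint cal_a_slider above -0.03 m and horizontal distance between cal_a and red_tray below 0.045 m and z of cal_a in the frame of red_tray below 0.03 m and angle between cal_a's own z axis and vertical below 0.15 rad and linear speed of cal_a below 0.02 m/s)) and ((value of joint cal_b_slider below -0.046 m and z of cal_b in the frame of rack between 0.03 and 0.04 m and x of cal_b in the frame of rack between -0.008 and 0.008 m and angle between cal_b's own z axis and vertical below 0.08 rad and linear speed of cal_b below 0.02 m/s) or (value of joint cal_b_slider above -0.03 m and horizontal distance between cal_b and red_tray below 0.045 m and z of cal_b in the frame of red_tray below 0.03 m and angle between cal_b's own z axis and vertical below 0.15 rad and linear speed of cal_b below 0.02 m/s)) and ((value of joint cal_c_slider below -0.046 m and z of cal_c in the frame of rack between 0.03 and 0.04 m and x of cal_c in the frame of rack between -0.008 and 0.008 m and angle between cal_c's own z axis and vertical below 0.08 rad and linear speed of cal_c below 0.02 m/s) or (value of joint cal_c_slider above -0.03 m and horizontal distance between cal_c and red_tray below 0.045 m and z of cal_c in the frame of red_tray below 0.03 m and angle between cal_c's own z axis and vertical below 0.15 rad and linear speed of cal_c below 0.02 m/s))); the robot touches nothing.
It also fails if it takes over 58 s, if anything falls off the work surface, if the arm or the gripper's body presses on something with over 40 N, if the wrist force passes 120 N, or if a joint passes its speed limit or range.

## Robot

A 6-joint arm with a two-finger parallel gripper is mounted at the origin on a cart in front of the work surface, level with it; the furniture and walls round the work are solid. World frame = base frame: x ahead of the robot, y to its left, z up, the work surface at z = 0. Lengths are in m, angles in degrees, forces in N, time in s.
With the tool pointing down it reaches from about 0.4 to 0.825 m from the base axis. Payload 7 kg.
Tool frame: the origin (TCP) lies at the very end of the fingers, on their centre line; the grasp point (between the pads) lies 19 mm behind it (r.grip_depth is the distance from the TCP to the grasp point, in m); z points along the fingers, y is the line along which they close (so a half turn about z gives the same grasp; the last joint's range is limited). The gripper opens to 88 mm and grips with 3 to 60 N. Pads are 19 mm wide; open, the fingers measure 130 mm over their backs; the gripper's body (78 mm by 193 mm) begins 47 mm behind the grasp point.
Start: joints at [89.674, 20.546, 0.682, 0, -70.136, -16.507], TCP at [0.195, 0.646, 0.227] pointing down, gripper open.
Joint ranges: [-176.03, 176.03], [-82.01, 121.73], [-58.28, 71.71], [-173.87, 95.51], [-174.79, -0.11], [-173.66, 173.66]. Speed limits (degrees/s): [136.94, 136.94, 172.46, 180, 180, 180].

## Interface

Orientations are given as [roll, pitch, yaw] about the fixed x, y, z axes, in that order (R = Rz(yaw) Ry(pitch) Rx(roll)).
In Python, from plant import r gives the robot as it stands.
- The arm moves only by the tool play_rows, never from a script. Its argument "rows" is a list that holds one entry, the list of rows, each a list of 5 numbers: the closure, from 0 (fully open) to 1 (shut), then the shift along the tool's x, y, z each as a share of 0.5 m, from -1 to 1, then the turn about the tool's z as a share of 1.5 rad, from -1 to 1. A call has exactly 8 rows; each row is the pose to reach, as a shift and turn from the pose commanded when the call began, along the tool's axes at that moment; what a row does not reach only later rows make up. A row lasts 1/12 s, in which the tool goes at most 41.7 mm and 7.16 degrees, less where a joint would pass 70% of its speed; a pose out of reach is approached as far as the arm can. A call with a number of a shift or a turn outside -1 to 1 is refused whole. A call with a gripper value outside its range is refused whole. The fingers move at their own pace and stop on an object; "squeeze" is the grip in N (left out, the last holds). Time passes only in rows, so rows that repeat a pose let the fingers close, or fill a call up. It gives the time, the measured TCP pose, the force, the opening and the grip force at its end, in the units of the state.
- r.get_state(): the state, without advancing time (a new reading comes with each control period).
- r.capture(name): name is "scene" or "top"; returns the picture (480x640x3 uint8, red, green, blue); there is no depth.
- r.camera_info(name): a dict with "fovy" (degrees; the focal length in pixels is half the picture's height over the tangent of half this angle, whatever the lens; pixels are square), "cx", "cy" (the principal point, pixels), "pose" (4x4, takes a point from camera to world coordinates). Camera axes: x right, y down, z forward; pixel columns grow to the right and rows downward; lengths in m; the calibration is good to about 2 mm. A picture is of the moment at which its call begins. camera_info takes no time and is no camera call.
- r.close_job(): hands the job in; it is judged then, once.
The state is a dict: "time_s": time; "joints": joint angles; "qd": joint speeds; "joint_torque": joint torques, N m; "tcp_pos": TCP position; "eef_rot": TCP orientation; "contact_force": force on the tool from outside, world axes, zero at the start; "moment": the same for the moment, N m; "gripper_width": finger opening in m; "gripper_force": force on a finger pad.
Only numpy, scipy, OpenCV 4.12 (cv2) and the standard library are available. Lean on these libraries where they do the work, as an engineer would, in place of code of your own. Each camera call takes 0.05 s, during which the arm holds its last target. There are 200 camera calls.

## Working session

There is one attempt and no reset: what is moved stays moved. The work goes in short steps, Python scripts to look and compute and a tool call to move; the robot and the scene stay as the last step left them, time stands still between calls to the robot, and variables do not carry over. Pictures are saved under pics/ and viewed, at most 10 in all, crops included, and the job is handed in when it is done.

Besides the shell and the picture viewer there is one more tool, called after ">>>" by a JSON object that holds its "method" and its "body", one argument or row to a line. play_rows: Moves the arm, as the interface text tells. Its arguments: {"type":"object","properties":{"rows":{"type":"array","items":{"type":"array","items":{"type":"array","items":{"type":"number"}}}},"squeeze":{"type":"number"}},"required":["rows"]}

```bash
mkdir -p pics
python3 - <<'E'
from plant import r
import cv2
for n in("scene","top"):
    cv2.imwrite(f"pics/{n}0.png",r.capture(n)[:,:,::-1]); i=r.camera_info(n); print(n,i['fovy'],i['cx'],i['cy'],i['pose'].round(4).tolist() if hasattr(i['pose'],'round') else i['pose'])
s=r.get_state(); print(s['time_s'],s['tcp_pos'],s['eef_rot'],s['gripper_width'])
E
```

```text
scene 44.79478014353869 329.83033161132477 241.19841092013803 [[-0.8856, -0.338, 0.3186, 0.2261], [-0.4644, 0.6353, -0.617, 0.6365], [0.0061, -0.6944, -0.7196, 0.8308], [0.0, 0.0, 0.0, 1.0]]
top 54.70661220064674 326.1778616470599 246.7361755726397 [[-0.0711, -0.9744, 0.2133, 0.387], [-0.9975, 0.0684, -0.0201, 0.0005], [0.005, -0.2142, -0.9768, 0.9304], [0.0, 0.0, 0.0, 1.0]]
0.1 [0.19534963 0.64566053 0.22571064] [ 1.79914308e+02 -6.01660039e-03 -1.68402954e+01] 0.0875587815404042
```

View pics/top0.png

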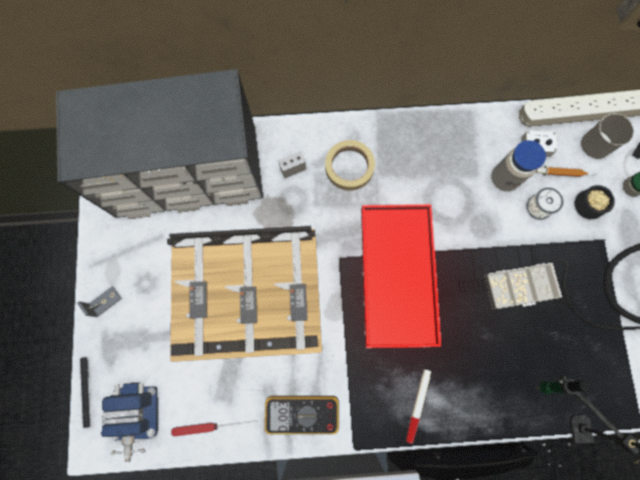

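View pics/scene0.png

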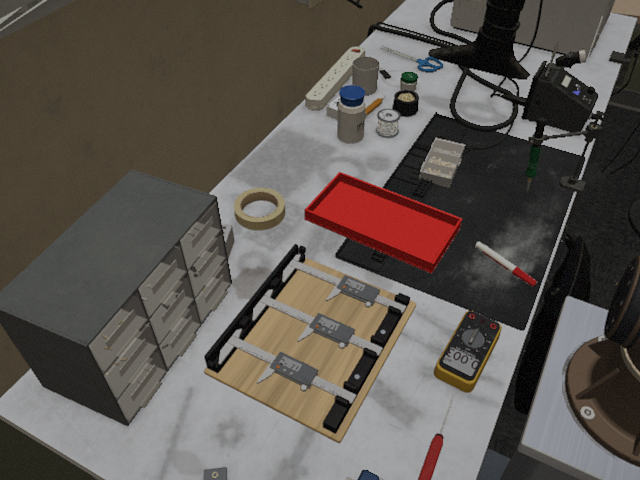

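The top view shows the rack at about (246,293), with sliders near (198,299), (248,304) and (298,301), the stop bar along (170,238)-(315,232), and the red tray at about (400,277). The scene view shows the same layout with nothing blocking it.

```bash
cat > h.py <<'E'
import numpy as np,cv2
from plant import r
def ray(n,uv,z):
    i=r.camera_info(n);f=240/np.tan(np.radians(i['fovy'])/2);P=np.array(i['pose'])
    uv=np.atleast_2d(np.array(uv,float));d=np.c_[(uv[:,0]-i['cx'])/f,(uv[:,1]-i['cy'])/f,np.ones(len(uv))]@P[:3,:3].T
    return P[:3,3]+d*((z-P[2,3])/d[:,2])[:,None]
def big(m,k=1):
    c,_=cv2.findContours(m.astype('uint8'),cv2.RETR_EXTERNAL,cv2.CHAIN_APPROX_NONE)
    return sorted(c,key=cv2.contourArea)[::-1][:k]
def rect(n,c,z):
    p=ray(n,c.reshape(-1,2),z)[:,:2]
    (x,y),s,a=cv2.minAreaRect((p*1000).astype('float32'));return round(x,1),round(y,1),np.round(s,1).tolist(),round(a,2)
def project(n,p):
    i=r.camera_info(n);f=240/np.tan(np.radians(i['fovy'])/2);T=np.linalg.inv(np.array(i['pose']))
    q=T[:3,:3]@np.array(p)+T[:3,3];return f*q[0]/q[2]+i['cx'],f*q[1]/q[2]+i['cy']
E
python3 - <<'E'
from h import *
for n in("top","scene"):
    im=r.capture(n);hsv=cv2.cvtColor(im,cv2.COLOR_RGB2HSV);H,S,V=[hsv[:,:,k].astype(int) for k in range(3)]
    red=((H<6)|(H>174))&(S>170)&(V>90);c=big(red)[0];print(n,'tray z40',rect(n,c,.04))
    wood=cv2.morphologyEx((((H>10)&(H<25)&(S>60)&(V>110))*1).astype('uint8'),cv2.MORPH_OPEN,np.ones((3,3)))
    if n=="top": wood[:, :165]=0; wood[:,330:]=0; wood[:225]=0; wood[365:]=0
    else: wood[:255]=0; wood[:, :200]=0; wood[:,418:]=0
    pts=cv2.findNonZero(wood); hull=cv2.convexHull(pts);print('wood z24',rect(n,hull,.024))
    x,y,w,h=cv2.boundingRect(hull)
    m=np.zeros(V.shape,'uint8');cv2.fillConvexPoly(m,hull,1)
    dark=cv2.morphologyEx(((V<125)&(S<70)&(m>0)).astype('uint8'),cv2.MORPH_CLOSE,np.ones((5,5)))
    dark=cv2.morphologyEx(dark,cv2.MORPH_OPEN,np.ones((7,7)))
    for c in big(dark,6):print(' dark',cv2.boundingRect(c),cv2.contourArea(c),rect(n,c,.05))
    # zoomed
    cv2.imwrite(f"pics/z_{n}.png",cv2.resize(im[y-15:y+h+15,x-15:x+w+15,::-1],None,fx=3,fy=3,interpolation=2)[:600,:800]);print(x-15,y-15)
E
```

```text
top tray z40 (517.2, -157.0, [142.5, 277.4], 86.77)
wood z24 (495.2, 147.5, [287.4, 225.7], 89.55)
 dark (254, 338, 42, 12) 376.0 (403.0, 91.1, [76.7, 18.5], 89.42)
 dark (203, 341, 42, 12) 373.0 (403.9, 185.6, [76.0, 18.4], 88.89)
 dark (171, 344, 23, 11) 212.0 (404.7, 262.3, [41.6, 18.1], 85.93)
 dark (190, 305, 17, 12) 173.5 (473.6, 232.0, [31.3, 20.6], 85.95)
 dark (241, 310, 15, 13) 167.5 (456.7, 138.5, [27.0, 22.4], 85.95)
 dark (291, 307, 15, 13) 162.5 (455.6, 44.4, [26.6, 22.4], 85.95)
156 222
scene tray z40 (518.3, -157.4, [142.2, 279.5], 86.8)
wood z24 (503.1, 149.5, [289.2, 244.1], 89.13)
 dark (271, 354, 47, 34) 889.0 (492.8, 236.4, [38.6, 77.0], 88.24)
 dark (311, 315, 43, 31) 760.5 (475.9, 142.6, [40.3, 74.9], 88.88)
 dark (338, 277, 40, 28) 655.0 (474.3, 48.5, [75.9, 42.3], 0.24)
 dark (372, 297, 35, 49) 636.0 (401.0, 80.9, [109.0, 26.1], 88.71)
 dark (344, 349, 31, 44) 588.0 (402.0, 187.9, [83.3, 25.0], 89.36)
 dark (326, 397, 23, 31) 408.5 (402.4, 267.8, [22.6, 51.0], 3.0)
190 243
```

View pics/z_top.png

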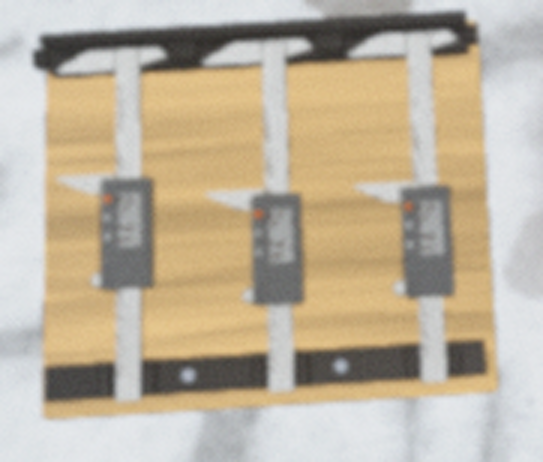

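The zoomed top view shows three sliders with clear corners. Slider 1 spans zoom pixels (102,180)-(153,286), slider 2 (252,196)-(303,303) and slider 3 (402,188)-(453,296). I'll turn these into world positions.

Run:
```python
from h import *
o=np.array([156,222]); Z=lambda q:(np.array(q)+.5)/3-.5+o
for k,q in enumerate([[(102,180),(152,178),(153,286),(102,287)],[(252,196),(300,194),(303,302),(253,304)],[(402,188),(449,185),(453,295),(404,297)]]):
    p=ray("top",Z(q),.05)[:,:2]*1000
    print(k,p.mean(0).round(1),'w',np.linalg.norm(p[0]-p[1]).round(1),'l',np.linalg.norm(p[0]-p[3]).round(1),'scene px',np.round(project("scene",[*p.mean(0)/1000,.05]),1))
# beam rear ends z44, stop wall top corners z58
p=ray("top",Z([(128,400),(281,390),(433,380)]),.044)[:,:2]*1000;print('beam rear',p.round(1).tolist())
p=ray("top",Z([(45,46),(466,24)]),.058)[:,:2]*1000;print('stop',p.round(1).tolist())
p=ray("top",Z([(44,416),(497,390)]),.024)[:,:2]*1000;print('board rear',p.round(1).tolist())
```

```text
0 [495.  231.5] w 31.7 l 67.6 scene px [294.2 367.1]
1 [478.1 137.7] w 30.4 l 67.8 scene px [332.1 327.1]
2 [476.3  43.2] w 29.9 l 68.6 scene px [358.2 287.8]
beam rear [[391.8, 233.9], [391.1, 139.2], [390.4, 44.8]]
stop [[617.8, 280.7], [613.4, 9.5]]
board rear [[385.8, 292.1], [381.4, 5.6]]
```

View pics/z_scene.png

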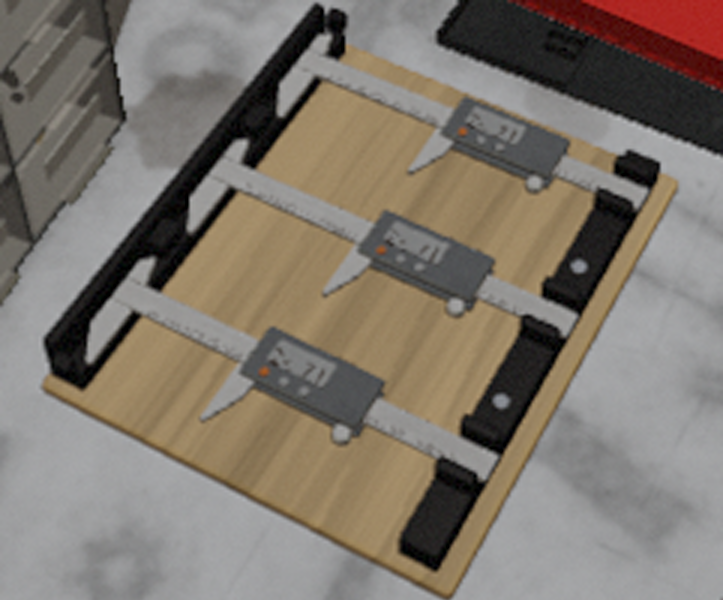

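>>> {"method": "play_rows", "body": {
  "rows": [
    [[0,0.815,0.62,0.21,-0.184],[0,0.815,0.62,0.21,-0.184],[0,0.815,0.62,0.21,-0.184],[0,0.815,0.62,0.21,-0.184],[0,0.815,0.62,0.21,-0.184],[0,0.815,0.62,0.21,-0.184],[0,0.815,0.62,0.21,-0.184],[0,0.815,0.62,0.21,-0.184]]
  ],
  "squeeze": 15
}}

```text
time_s: 0.87
tcp_pos: [0.3877, 0.3798, 0.1594]
eef_rot: [-180.0, -0.0, -1.0]
contact_force: [0.6, 0.2, -0.7]
gripper_width: 0.0876
gripper_force: 0.0
```

>>> {"method": "play_rows", "body": {
  "rows": [
    [[0,0.22,0.293,0.119,0],[0,0.22,0.293,0.119,0],[0,0.22,0.293,0.119,0],[0,0.22,0.293,0.119,0],[0,0.22,0.293,0.119,0],[0,0.22,0.293,0.119,0],[0,0.22,0.293,0.119,0],[0,0.22,0.293,0.119,0]]
  ]
}}

```text
time_s: 1.53
tcp_pos: [0.4945, 0.2332, 0.1002]
eef_rot: [-180.0, -0.0, -1.1]
contact_force: [0.1, 0.8, 0.8]
gripper_width: 0.0875
gripper_force: 0.0
```

>>> {"method": "play_rows", "body": {
  "rows": [
    [[0.46,0,0.003,0.05,0],[0.46,0,0.003,0.05,0],[0.46,0,0.003,0.05,0],[0.46,0,0.003,0.09,0],[0.46,0,0.003,0.128,0],[0.46,0,0.003,0.128,0],[1,0,0.003,0.128,0],[1,0,0.003,0.128,0]]
  ]
}}

```text
time_s: 2.2
tcp_pos: [0.4949, 0.2326, 0.0375]
eef_rot: [-180.0, -0.1, -1.0]
contact_force: [-0.6, 0.5, 0.1]
gripper_width: 0.0398
gripper_force: 0.0
```

>>> {"method": "play_rows", "body": {
  "rows": [
    [[1,0,0,0,0],[1,0,0,0,0],[1,0.02,0,0,0],[1,0.04,0,0,0],[1,0.06,0,0,0],[1,0.08,0,0,0],[1,0.09,0,0,0],[1,0.1,0,0,0]]
  ]
}}

```text
time_s: 2.87
tcp_pos: [0.5399, 0.2309, 0.0351]
eef_rot: [180.0, 0.4, -1.1]
contact_force: [-27.7, 12.4, 4.7]
gripper_width: 0.0315
gripper_force: 19.4
```

Run:
```python
from h import *
s=r.get_state();print(s['tcp_pos'],s['contact_force'],s['moment'])
a=[cv2.resize(r.capture("scene")[240:420,190:430,::-1],None,fx=3,fy=3,interpolation=2)]
cv2.imwrite("pics/p1.png",a[0]);cv2.imwrite("pics/p1t.png",cv2.resize(r.capture("top")[215:370,150:340,::-1],None,fx=3,fy=3))
```

```text
[0.53987304 0.23088064 0.03514321] [-27.74886925  12.44446944   4.6508176 ] [ 4.67642019 10.61991113  0.34813168]
```

View pics/p1.png

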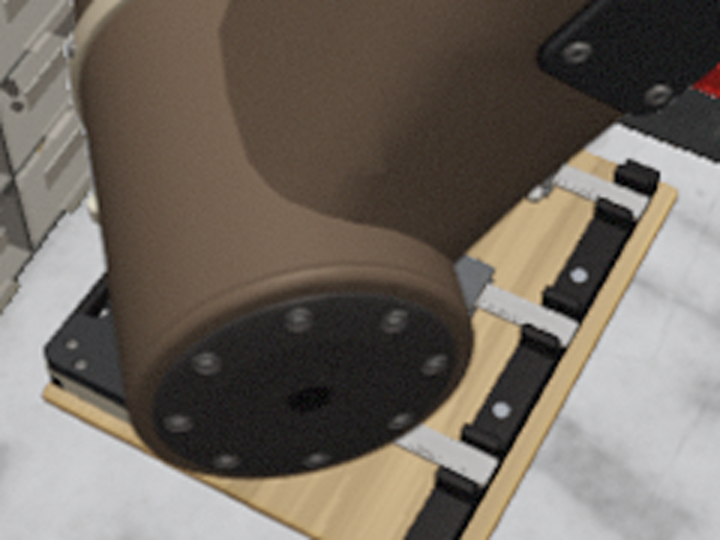

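>>> {"method": "play_rows", "body": {
  "rows": [
    [[0.46,0,0,0,0],[0.46,0,0,0,0],[0.46,0,0,-0.08,0],[0.46,0,0,-0.13,0],[0.46,-0.06,0.07,-0.13,0],[0.46,-0.13,0.14,-0.13,0],[0.46,-0.13,0.187,-0.13,0],[0.46,-0.13,0.187,-0.13,0]]
  ]
}}

```text
time_s: 3.63
tcp_pos: [0.4742, 0.1342, 0.1017]
eef_rot: [180.0, 0.1, -1.1]
contact_force: [-0.2, 0.0, 0.0]
gripper_width: 0.0473
gripper_force: 0.0
```

Run:
```python
from h import *
s=r.get_state();print(s['tcp_pos'],s['contact_force'])
a=cv2.resize(r.capture("scene")[240:420,190:430,::-1],None,fx=2,fy=2,interpolation=2)
b=cv2.resize(r.capture("top")[215:370,150:340,::-1],None,fx=1.5,fy=1.5,interpolation=2)
c=np.zeros((360,800,3),'uint8');c[:,:480]=a;c[:b.shape[0],490:490+b.shape[1]]=b
cv2.imwrite("pics/p2.png",c)
```

```text
[0.47419775 0.13422025 0.10174622] [-0.16666573  0.04255023  0.02642105]
```

View pics/p2.png

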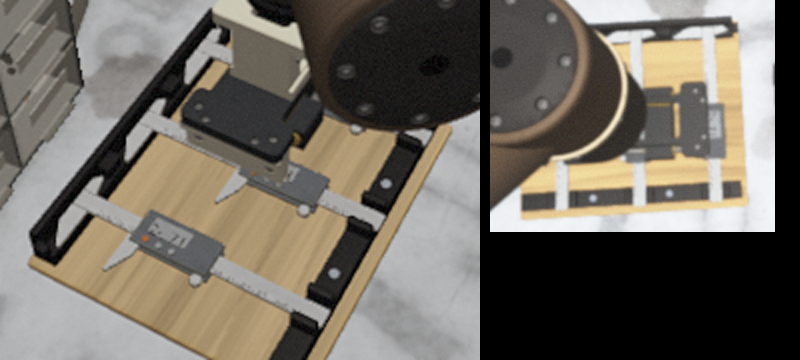

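Slider 0 stopped well short of the jaw, with its centre now near scene pixel (280,362). That suggests it is the sticking one. I'll measure how far it is open.

Run:
```python
from h import *
im=r.capture("scene")
hsv=cv2.cvtColor(im,cv2.COLOR_RGB2HSV);V=hsv[:,:,2].astype(int);S=hsv[:,:,1].astype(int)
m=np.zeros(V.shape,'uint8');m[338:385,250:305]=1
d=cv2.morphologyEx(((V<125)&(S<70)&(m>0)).astype('uint8'),cv2.MORPH_CLOSE,np.ones((5,5)));d=cv2.morphologyEx(d,cv2.MORPH_OPEN,np.ones((7,7)))
for c in big(d,2):print(cv2.boundingRect(c),rect("scene",c,.05))
print(r.get_state()['time_s'])
```

```text
(258, 349, 43, 32) (520.6, 236.9, [39.7, 73.7], 88.24)
3.7833
```

>>> {"method": "play_rows", "body": {
  "rows": [
    [[0.46,0.008,-0.009,0.03,0],[0.46,0.008,-0.009,0.08,0],[0.46,0.008,-0.009,0.131,0],[0.46,0.008,-0.009,0.131,0],[1,0.008,-0.009,0.131,0],[1,0.008,-0.009,0.131,0],[1,0.008,-0.009,0.131,0],[1,0.008,-0.009,0.131,0]]
  ],
  "squeeze": 8
}}

```text
time_s: 4.45
tcp_pos: [0.4815, 0.1419, 0.0367]
eef_rot: [179.9, 0.0, -1.0]
contact_force: [0.1, -6.2, 0.8]
gripper_width: 0.032
gripper_force: 8.0
```

>>> {"method": "play_rows", "body": {
  "rows": [
    [[1,0.025,0,0,0],[1,0.05,0,0,0],[1,0.075,0,0,0],[1,0.1,0,0,0],[1,0.12,0,0,0],[1,0.14,0,0,0],[1,0.15,0,0,0],[1,0.16,0,0,0]]
  ]
}}

```text
time_s: 5.12
tcp_pos: [0.563, 0.142, 0.0365]
eef_rot: [-179.9, -0.1, -1.0]
contact_force: [-0.3, 1.2, 2.9]
gripper_width: 0.0319
gripper_force: 7.9
```

>>> {"method": "play_rows", "body": {
  "rows": [
    [[1,0.008,0,0,0],[1,0.014,0,0,0],[1,0.02,0,0,0],[1,0.026,0,0,0],[1,0.03,0,0,0],[1,0.034,0,0,0],[1,0.036,0,0,0],[1,0.036,0,0,0]]
  ]
}}

```text
time_s: 5.78
tcp_pos: [0.5762, 0.141, 0.0344]
eef_rot: [179.9, 0.3, -1.1]
contact_force: [-9.2, 4.8, 1.1]
gripper_width: 0.0322
gripper_force: 8.1
```

>>> {"method": "play_rows", "body": {
  "rows": [
    [[0.46,0,0,0,0],[0.46,0,0,0,0],[0.46,0,0,-0.07,0],[0.46,0,0,-0.13,0],[0.46,-0.2,0.197,-0.13,0],[0.46,-0.2,0.197,-0.13,0],[0.46,-0.2,0.197,-0.13,0],[0.46,-0.2,0.197,-0.13,0]]
  ]
}}

```text
time_s: 6.45
tcp_pos: [0.4742, 0.0416, 0.1007]
eef_rot: [-180.0, 0.0, -1.1]
contact_force: [-0.4, -0.8, -0.9]
gripper_width: 0.0475
gripper_force: 0.0
```

>>> {"method": "play_rows", "body": {
  "rows": [
    [[0.46,0,0,0,0],[0.46,0,0,0,0],[0.46,0,0,0,0],[0.46,0,0,0,0],[0.46,0,0,0,0],[0.46,0,0,0,0],[0.46,0,0,0,0],[0.46,0,0,0,0]]
  ]
}}

```text
time_s: 7.12
tcp_pos: [0.4781, 0.0446, 0.1003]
eef_rot: [180.0, 0.0, -1.0]
contact_force: [0.0, 0.2, 0.0]
gripper_width: 0.0472
gripper_force: 0.0
```

>>> {"method": "play_rows", "body": {
  "rows": [
    [[0.46,0,0,0.03,0],[0.46,0,0,0.08,0],[0.46,0,0,0.128,0],[0.46,0,0,0.128,0],[1,0,0,0.128,0],[1,0,0,0.128,0],[1,0,0,0.128,0],[1,0,0,0.128,0]]
  ]
}}

```text
time_s: 7.78
tcp_pos: [0.4789, 0.0448, 0.0379]
eef_rot: [-179.9, -0.1, -1.0]
contact_force: [0.0, -1.2, 1.8]
gripper_width: 0.0316
gripper_force: 8.0
```

>>> {"method": "play_rows", "body": {
  "rows": [
    [[1,0.025,0,0,0],[1,0.05,0,0,0],[1,0.075,0,0,0],[1,0.1,0,0,0],[1,0.12,0,0,0],[1,0.14,0,0,0],[1,0.15,0,0,0],[1,0.16,0,0,0]]
  ]
}}

```text
time_s: 8.45
tcp_pos: [0.5598, 0.0435, 0.0378]
eef_rot: [-179.9, -0.1, -1.0]
contact_force: [-0.8, 2.2, 7.4]
gripper_width: 0.0319
gripper_force: 8.0
```

>>> {"method": "play_rows", "body": {
  "rows": [
    [[1,0.008,0,0,0],[1,0.014,0,0,0],[1,0.02,0,0,0],[1,0.026,0,0,0],[1,0.03,0,0,0],[1,0.034,0,0,0],[1,0.036,0,0,0],[1,0.036,0,0,0]]
  ]
}}

```text
time_s: 9.12
tcp_pos: [0.5724, 0.0429, 0.0355]
eef_rot: [180.0, 0.4, -1.1]
contact_force: [-9.9, 7.1, 1.6]
gripper_width: 0.032
gripper_force: 8.0
```

>>> {"method": "play_rows", "body": {
  "rows": [
    [[0.46,0,0,0,0],[0.46,0,0,0,0],[0.46,0,0,-0.07,0],[0.46,0,0,-0.13,0],[0.46,-0.112,-0.374,-0.13,0],[0.46,-0.112,-0.374,-0.13,0],[0.46,-0.112,-0.374,-0.13,0],[0.46,-0.112,-0.374,-0.13,0]]
  ]
}}

```text
time_s: 9.78
tcp_pos: [0.531, 0.2045, 0.1025]
eef_rot: [-179.9, -0.1, -1.1]
contact_force: [0.9, 0.2, -0.8]
gripper_width: 0.0473
gripper_force: 0.0
```

>>> {"method": "play_rows", "body": {
  "rows": [
    [[0.46,0,0,0,0],[0.46,0,0,0,0],[0.46,0,0,0,0],[0.46,0,0,0,0],[0.46,0,0,0,0],[0.46,0,0,0,0],[0.46,0,0,0,0],[0.46,0,0,0,0]]
  ]
}}

```text
time_s: 10.45
tcp_pos: [0.5312, 0.2025, 0.1016]
eef_rot: [180.0, -0.0, -1.1]
contact_force: [-0.3, 0.5, -0.5]
gripper_width: 0.0471
gripper_force: 0.0
```

Run:
```python
from h import *
s=r.get_state();print(s['tcp_pos'],s['contact_force'])
a=cv2.resize(r.capture("scene")[240:420,190:430,::-1],None,fx=2,fy=2,interpolation=2)
b=cv2.resize(r.capture("top")[215:370,150:340,::-1],None,fx=1.5,fy=1.5,interpolation=2)
c=np.zeros((360,800,3),'uint8');c[:,:480]=a;c[:b.shape[0],490:490+b.shape[1]]=b
cv2.imwrite("pics/p3.png",c)
```

```text
[0.53124506 0.20247429 0.10161519] [-0.28769759  0.5403584  -0.48963945]
```

View pics/p3.png

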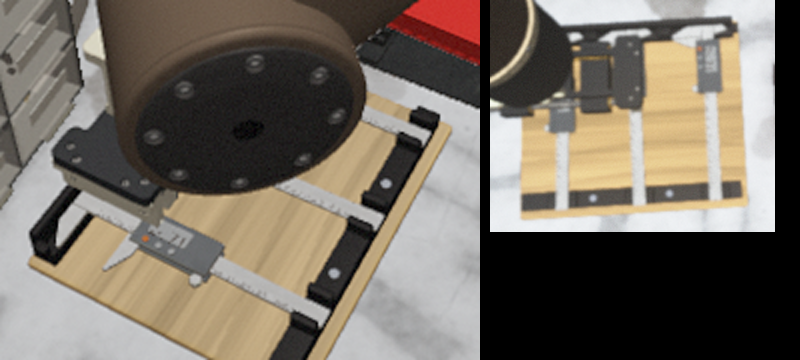

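Slider 2 is shut in the top view. Slider 0 is still at about (178,245) in the scene crop, and the gripper is about 29 mm short of it in y. I'll cover that distance and descend.

>>> {"method": "play_rows", "body": {
  "rows": [
    [[0.46,-0.016,-0.059,0,0],[0.46,-0.016,-0.059,0,0],[0.46,-0.016,-0.059,0,0],[0.46,-0.016,-0.059,0.07,0],[0.46,-0.016,-0.059,0.13,0],[0.46,-0.016,-0.059,0.13,0],[1,-0.016,-0.059,0.13,0],[1,-0.016,-0.059,0.13,0]]
  ],
  "squeeze": 35
}}

```text
time_s: 11.22
tcp_pos: [0.5244, 0.2329, 0.0378]
eef_rot: [-180.0, -0.1, -1.0]
contact_force: [0.6, -0.7, 0.6]
gripper_width: 0.0387
gripper_force: 0.0
```

>>> {"method": "play_rows", "body": {
  "rows": [
    [[1,0,0,0,0],[1,0,0,0,0],[1,0.003,0,0,0],[1,0.006,0,0,0],[1,0.009,0,0,0],[1,0.012,0,0,0],[1,0.012,0,0,0],[1,0.012,0,0,0]]
  ]
}}

```text
time_s: 11.88
tcp_pos: [0.5254, 0.233, 0.0382]
eef_rot: [-180.0, 0.3, -1.0]
contact_force: [-26.9, 7.2, 23.2]
gripper_width: 0.0313
gripper_force: 35.0
```

>>> {"method": "play_rows", "body": {
  "rows": [
    [[1,-0.006,0,0,0],[1,-0.012,0,0,0],[1,-0.012,0,0,0],[1,-0.012,0,-0.02,0],[1,-0.012,0,-0.05,0],[1,-0.012,0,-0.1,0],[1,-0.012,0,-0.15,0],[1,-0.012,0,-0.2,0]]
  ],
  "squeeze": 40
}}

```text
time_s: 12.55
tcp_pos: [0.5234, 0.2323, 0.138]
eef_rot: [180.0, 0.0, -1.0]
contact_force: [-0.3, 0.6, -1.9]
gripper_width: 0.031
gripper_force: 40.0
```

Run:
```python
from h import *
s=r.get_state();print(s['tcp_pos'],s['contact_force'],s['gripper_width'],s['gripper_force'])
a=cv2.resize(r.capture("scene")[200:440,150:430,::-1],None,fx=2,fy=2,interpolation=2)
cv2.imwrite("pics/p4.png",a)
```

```text
[0.5233786  0.23233288 0.13802489] [-0.33887903  0.62052371 -1.85034487] 0.03096582584812714 39.99960780143738
```

View pics/p4.png

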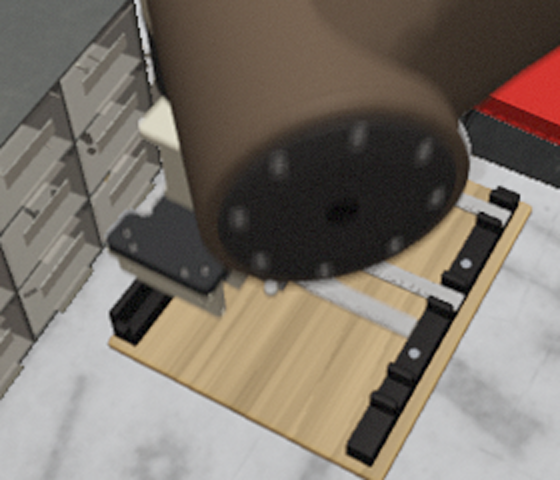

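The caliper is off the rack: the left slots are empty and the wrist force shows about 1.9 N of weight. I'll carry it to the tray.

>>> {"method": "play_rows", "body": {
  "rows": [
    [[1,0.005,0.07,0,0],[1,0.01,0.14,0,0],[1,0.015,0.22,0,0.01],[1,0.02,0.3,0,0.02],[1,0.025,0.38,0,0.026],[1,0.03,0.46,0,0.026],[1,0.035,0.54,0,0.026],[1,0.04,0.6,0,0.026]]
  ]
}}

```text
time_s: 13.27
tcp_pos: [0.5376, -0.0704, 0.1371]
eef_rot: [-180.0, -0.0, -3.3]
contact_force: [0.8, -0.5, -0.9]
gripper_width: 0.031
gripper_force: 40.0
```

>>> {"method": "play_rows", "body": {
  "rows": [
    [[1,0,0.05,0,0],[1,0,0.1,0,0],[1,0,0.14,0,0],[1,0,0.17,0,0],[1,0,0.19,0,0],[1,0,0.19,0,0],[1,0,0.19,0,0],[1,0,0.19,0,0]]
  ]
}}

```text
time_s: 13.93
tcp_pos: [0.5329, -0.162, 0.1367]
eef_rot: [-180.0, -0.0, -3.3]
contact_force: [-0.2, -0.0, -2.2]
gripper_width: 0.031
gripper_force: 40.0
```

>>> {"method": "play_rows", "body": {
  "rows": [
    [[1,0.012,0.01,0.03,0],[1,0.012,0.01,0.09,0],[1,0.012,0.01,0.15,0],[1,0.012,0.01,0.19,0],[1,0.012,0.01,0.21,0],[1,0.012,0.01,0.22,0],[1,0.012,0.01,0.224,0],[1,0.012,0.01,0.224,0]]
  ]
}}

```text
time_s: 14.6
tcp_pos: [0.5393, -0.1674, 0.0252]
eef_rot: [180.0, -0.1, -3.2]
contact_force: [0.3, -0.2, -0.8]
gripper_width: 0.0315
gripper_force: 40.0
```

Run:
```python
from h import *
s=r.get_state();print(s['tcp_pos'],s['contact_force'],s['gripper_width'],s['gripper_force'])
a=cv2.resize(r.capture("top")[180:370,150:470,::-1],None,fx=2.5,fy=2.5,interpolation=2)
cv2.imwrite("pics/p5.png",a)
```

```text
[ 0.53925861 -0.1674081   0.02521718] [ 0.30232087 -0.19682    -0.75876425] 0.031451446724075904 39.99959170818329
```

View pics/p5.png

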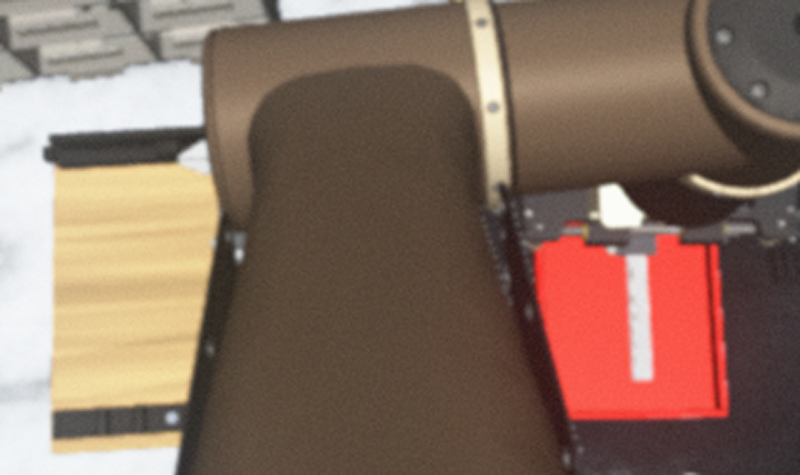

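The caliper lies along the middle of the tray, with its beam end at about (640,380) in the crop. I'll lower it the last few mm and release.

>>> {"method": "play_rows", "body": {
  "rows": [
    [[1,0,0,0.004,0],[1,0,0,0.008,0],[1,0,0,0.01,0],[1,0,0,0.01,0],[1,0,0,0.01,0],[1,0,0,0.01,0],[1,0,0,0.01,0],[1,0,0,0.01,0]]
  ],
  "squeeze": 30
}}

```text
time_s: 15.32
tcp_pos: [0.539, -0.1678, 0.0205]
eef_rot: [180.0, -0.1, -3.2]
contact_force: [-1.6, 1.9, 6.5]
gripper_width: 0.0312
gripper_force: 30.0
```

Contact with the floor is about 6.5 N. I'll open, rise, and move clear so the cameras can see.

>>> {"method": "play_rows", "body": {
  "rows": [
    [[0.5,0,0,0,0],[0.5,0,0,0,0],[0.5,0,0,0,0],[0.5,0,0,-0.03,0],[0.5,0,0,-0.1,0],[0.5,0,0,-0.18,0],[0.5,0,0,-0.26,0],[0.5,0,0,-0.3,0]]
  ]
}}

```text
time_s: 15.98
tcp_pos: [0.5404, -0.1682, 0.1747]
eef_rot: [180.0, -0.3, -3.2]
contact_force: [0.8, 0.7, -1.0]
gripper_width: 0.0439
gripper_force: 0.0
```

>>> {"method": "play_rows", "body": {
  "rows": [
    [[0.5,0,0.08,0,0],[0.5,0,0.16,0,0],[0.5,0,0.24,0,0],[0.5,-0.05,0.32,0,0],[0.5,-0.1,0.4,0,0],[0.5,-0.15,0.48,0,0],[0.5,-0.2,0.55,0,0],[0.5,-0.2,0.55,0,0]]
  ]
}}

```text
time_s: 16.65
tcp_pos: [0.42, -0.4395, 0.1693]
eef_rot: [180.0, 0.1, -3.4]
contact_force: [0.5, 0.0, -0.3]
gripper_width: 0.0435
gripper_force: 0.0
```

Run:
```python
from h import *
s=r.get_state();print(s['time_s'],s['tcp_pos'],s['contact_force'])
t=r.capture("top");cv2.imwrite("pics/p6t.png",t[:,:,::-1])
a=cv2.resize(t[180:370,150:470,::-1],None,fx=2.5,fy=2.5,interpolation=2)
cv2.imwrite("pics/p6.png",a)
```

```text
16.65 [ 0.41998982 -0.43949682  0.16934717] [ 0.5289628   0.03464894 -0.27008424]
```

View pics/p6.png

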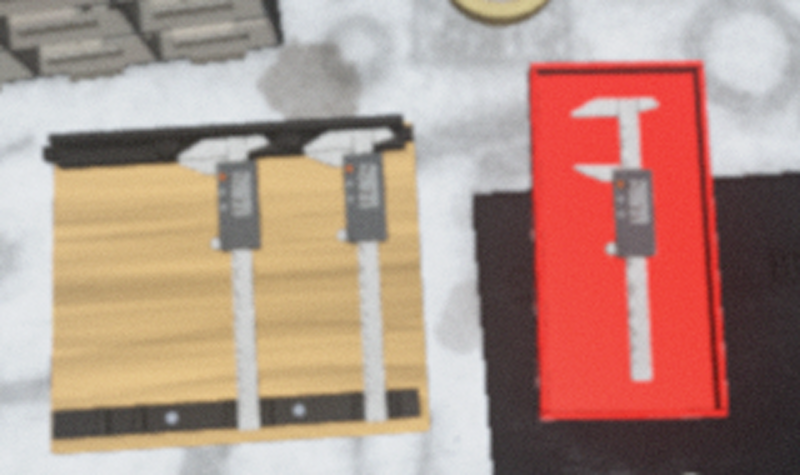

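The final view shows both sound calipers shut, with jaws meeting at (240,160) and (365,150). Their beam ends sit in the notches within 1-2 mm of where they started. The third lies flat in the middle of the tray, at about (630,240).

```bash
python3 -c "
from plant import r
print(r.close_job())"
```

```text
the job is handed in; nothing more can be done
None
```

The job is handed in, with no verdict returned: the sticking caliper (far left in the rack) lies flat in the middle of the red tray, and the two sound ones are fully shut and seated in the rack.

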